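Fetch the squat jar from behind the bottles and put it on the stirrer

ROBOT

A 6-joint arm with a two-finger parallel gripper is mounted at the origin on the work surface. World frame = base frame: x ahead of the robot, y to its left, z up, the work surface at z = 0. Lengths are in m, angles in rad, forces in N, time in s.
With the tool pointing down it reaches from about 0.35 to 1 m from the base axis. Payload 7.1 kg.
Tool frame: the origin (TCP) lies between the finger pads; the fingertips stand 22 mm ahead of it and the grasp point (between the pads) lies 3 mm ahead of it; x points along the fingers, y is the direction in which the jaws open and shut, and the axes are right-handed (so a half turn about x gives the same grasp; the last joint's range is limited). The gripper opens to 85 mm and grips with 20 to 120 N. Pads are 22 mm wide; open, the fingers measure 114 mm over their backs; the gripper's body (76 mm by 85 mm) begins 54 mm behind the grasp point. The pads swing forward as they close: fully open they stand 13 mm farther back than shut.
Start: joints at [1.273, 0.423, 1.63, -0, 1.089, -0.019], TCP at [0.172, 0.601, 0.253] pointing down, gripper open.
Joint ranges: [-3, 3], [-0.9, 2.11], [0.09, 2.58], [-1.31, 4.45], [0.11, 2.69], [-2.54, 2.54]. Speed limits (rad/s): [2.39, 2.39, 3.01, 3.14, 3.14, 3.14].

INTERFACE

Orientations are given as a rotation vector (axis times angle).
In Python, from rig import manip gives the robot as it stands. The module is installed in compiled form; this text tells all that it offers. Calls block until the motion is done:
- manip.move_to(position, orientation): joint-space move of the TCP to a pose.
- manip.servo_line(position, orientation=None, rate=0.15): straight line of the TCP; orientation=None keeps the orientation; rate is the mean speed in m/s.
- manip.set_joints(angles): joint-space move.
- manip.command_gripper(opening, f_grip=None): finger opening in m; f_grip is the grip in N (None keeps the last); returns when the fingers have stopped.
- manip.hold(seconds).
- manip.solve_ik(position, orientation): joint angles nearest the present ones, or None.
- manip.camera(name): name is "side" or "top" or "wrist"; returns a dict with "image" (384x512x3 uint8, red, green, blue), "fx", "fy", "cx", "cy" (pixels), "k1" (the pictures are not rectified: a ray, as slopes to the right and down, at radius r is drawn at 1 + k1 r^2 times it, then the intrinsics apply), "cam_to_world" (4x4, takes a point from camera to world coordinates); the wrist camera has in their place "mount" (4x4, takes a point from camera to tool coordinates, whose origin is the TCP and whose axes are the tool frame's). Camera axes: x right, y down, z forward; pixel columns grow to the right and rows downward; lengths in m; the calibration is good to about 2 mm. A picture is of the moment at which its call begins: read the wrist's pose just before it. There is no depth.
A pose or a line that the arm cannot do raises manip.IKError and nothing moves.
- manip.sign_off(): hands the job in, once; it reports no verdict.
Readings, each from a call of its own:
- manip.get_time(): time.
- manip.get_joint_positions(): joint angles.
- manip.get_joint_vel(): joint speeds.
- manip.get_tau(): joint torques, N m.
- manip.get_position(): TCP position.
- manip.get_ee_rot(): TCP orientation.
- manip.get_contact_force(): force on the tool from outside, world axes, zero at the start.
- manip.get_torque(): the same for the moment, N m.
- manip.get_width(): finger opening in m.
Only numpy, scipy, OpenCV 4.12 (cv2) and the standard library are available. Lean on these libraries where they do the work, as an engineer would, in place of code of your own. Each camera call takes 0.05 s, during which the arm holds its last target.

TASK

The squat jar at the back of the bottle rack is hemmed in by three taller vessels: clear all three out into the grey spill tray, then take the jar out and stand it in the middle of the magnetic stirrer's plate. Once it is there, put each of the three back upright on the very pad of the rack it came from, so that the rack is as it was but for the jar. Set the glassware down rather than drop it, let nothing fall over, and leave the beaker, the petri dish and the tube rack where they are.

Things in the scene. Friction and masses are not known exactly. Their poses are not given: they have to be found in the camera images.
- round_bottle: Loose amber glass bottle, round, 62 mm diameter up to 95 mm, then shoulder and neck; 150 mm high, 0.3 kg. Black screw cap 38 mm in diameter, 123 to 150 mm above the underside: lift it by the cap (tight, does not come off). Origin: centre of its underside; z up. Starts on one of three pads of the rack; which vessel stands on which pad changes.
- square_bottle: Loose white plastic bottle, 60 x 60 mm square up to 88 mm, then a short shoulder; 128 mm high, 0.24 kg. White round screw cap 46 mm in diameter, 101 to 128 mm above the underside: lift it by the cap. Origin: centre of its underside; x and y square to its sides (nearly the rack's), z up. Starts on one of the three pads.
- conical_flask: Loose clear glass conical flask: foot 66 mm in diameter, tapering to a 31 mm neck at 85 mm; 138 mm high, 0.18 kg. Blue screw cap 38 mm in diameter, 111 to 138 mm above the underside: lift it by the cap. Origin: centre of its underside; z up. Starts on one of the three pads.
- jar: Loose squat glass jar, round, 62 mm diameter, 52 mm high, closed by a flat steel screw lid of the same diameter (top 14 mm). About 0.16 kg. Origin: centre of its underside; z up. Stands on the middle pad of the rack's back row, 5 to 10 mm from each of its neighbours and from the rack's back board.
- rack: Fixed white rack, 170 (x, to its back) x 250 mm (y). Origin: centre of underside. Floor 8 mm up. Back board: inner face x=77 mm, top 68 mm up. Side cheeks y=+-122, top 38. Front lip x=-82, top 18. Six dark 66 mm pads, flush: back row x=38, front row x=-32, y=-70, 0, 70 mm. Jar: back middle. Tall vessels: back left, back right, front middle. Front corner pads empty.
- spill_tray: Fixed grey open spill tray, 270 (x) by 170 mm (y) outside, walls 5 mm thick, 18 mm high, floor 5 mm above the bench. Origin: centre of its underside; z up. It lies on one side of the rack, left or right, the stirrer on the other. The vessels may stand anywhere in it, flat on its floor.
- stirrer: Fixed white magnetic stirrer, housing 136 mm wide (its y), reaching from x = -128 to +72 mm; round white plate of 120 mm diameter, its flat top 65 mm above the bench. Origin: at bench level, straight under the centre of the plate; z up. A knob and a display are on its front (-x) face.
- beaker: Bystander: loose empty glass beaker, 64 mm diameter, 75 mm high, beyond the rack. Origin: centre of its underside.
- petri_dish: Bystander: loose closed petri dish, 60 mm diameter, 16 mm high, between the rack and the robot. Origin: centre of its underside.
- tube_rack: Bystander: loose white rack of blue-capped tubes, 70 x 126 mm, 88 mm high, beyond the rack. Origin: centre of its underside.

How it is judged:
On the way, in this order (a step that is already met when the one before it is completed fails the run):
1. all three taller vessels stand upright and released in the spill tray (x of round_bottle in the frame of spill_tray between -0.115 and 0.115 m and y of round_bottle in the frame of spill_tray between -0.068 and 0.068 m and z of each of round_bottle, square_bottle, conical_flask in the frame of spill_tray below 0.01 m and angle between each of round_bottle, square_bottle, conical_flask's own z axis and vertical below 0.08 rad and linear speed of each of round_bottle, square_bottle, conical_flask below 0.03 m/s and contact force between the fingers and round_bottle below 0.1 N and x of square_bottle in the frame of spill_tray between -0.115 and 0.115 m and y of square_bottle in the frame of spill_tray between -0.068 and 0.068 m and contact force between the fingers and square_bottle below 0.1 N and x of conical_flask in the frame of spill_tray between -0.115 and 0.115 m and y of conical_flask in the frame of spill_tray between -0.068 and 0.068 m and contact force between the fingers and conical_flask below 0.1 N), for 0.2 s.
2. the jar stands released in the middle of the stirrer's plate while the three are still in the tray (all of step 1 and horizontal distance between jar and stirrer below 0.012 m and z of jar in the frame of stirrer between 0.06 and 0.07 m and angle between jar's own z axis and vertical below 0.08 rad and linear speed of jar below 0.03 m/s and contact force between the fingers and jar below 0.1 N), for 0.2 s.
At the end, for the whole second after the job is handed in: The jar stands upright on the stirrer's plate with its axis within 12 mm of the plate's centre; the round bottle, the square bottle and the conical flask each stand upright on the rack's floor within 13 mm of where they stood at the start; all four are released and at rest (horizontal distance between jar and stirrer below 0.012 m and z of jar in the frame of stirrer between 0.06 and 0.07 m and angle between each of jar, round_bottle, square_bottle, conical_flask's own z axis and vertical below 0.08 rad and linear speed of each of jar, round_bottle, square_bottle, conical_flask below 0.03 m/s and contact force between the fingers and jar below 0.1 N and distance of each of round_bottle, square_bottle, conical_flask from where it was at the start of the episode below 0.013 m and contact force between the fingers and round_bottle below 0.1 N and contact force between the fingers and square_bottle below 0.1 N and contact force between the fingers and conical_flask below 0.1 N); the robot touches nothing.
It fails at once if a vessel or the jar falls over (angle between any of round_bottle, square_bottle, conical_flask, jar's own z axis and vertical above 0.6 rad).
It fails at once if a vessel or the jar is dropped (falls freely from more than about 15 mm) ((linear speed of round_bottle above 0.55 m/s and contact force between the fingers and round_bottle below 0.1 N) or (linear speed of square_bottle above 0.55 m/s and contact force between the fingers and square_bottle below 0.1 N) or (linear speed of conical_flask above 0.55 m/s and contact force between the fingers and conical_flask below 0.1 N) or (linear speed of jar above 0.55 m/s and contact force between the fingers and jar below 0.1 N)).
It fails at once if the beaker, petri dish or tube rack is pushed more than 25 mm away (distance of any of beaker, petri_dish, tube_rack from where it was at the start of the episode above 0.025 m).
It also fails if it takes over 131 s, if anything falls off the work surface, if the arm or the gripper's body presses on something with over 40 N, if the wrist force passes 120 N, or if a joint passes its speed limit or range.

## Working session

There is one attempt and no reset: what is moved stays moved. The work goes in short steps, each a Python script; the robot and the scene stay as the last script left them, time stands still between calls to the robot, and variables do not carry over. Pictures are saved under pics/ and viewed, and the job is handed in when it is done.

```bash
mkdir -p pics; ls; python3 - <<'E'
from rig import manip
import cv2,numpy as np
for n in ["side","top","wrist"]:
    p=manip.get_position();r=manip.get_ee_rot()
    c=manip.camera(n)
    cv2.imwrite(f"pics/{n}0.png",c["image"][:,:,::-1])
    print(n,{k:np.round(v,4).tolist() for k,v in c.items() if k!="image"})
    print(p,r)
print(manip.get_time(),manip.get_width())
E
```

```text
pics
side {'fx': 414.8844, 'fy': 414.8844, 'cx': 259.0824, 'cy': 185.4811, 'k1': 0.0035, 'cam_to_world': [[0.9248, -0.172, 0.3394, 0.2759], [-0.3801, -0.4569, 0.8042, -0.7238], [0.0167, -0.8727, -0.4879, 0.4729], [0.0, 0.0, 0.0, 1.0]]}
[0.1718324  0.60037928 0.25253965] [ 0.21764362  1.55993002 -0.22002773]
top {'fx': 419.1474, 'fy': 419.1474, 'cx': 258.103, 'cy': 193.139, 'k1': -0.1108, 'cam_to_world': [[0.0754, -0.9731, 0.2177, 0.3824], [-0.9971, -0.0723, 0.022, -0.0064], [-0.0057, -0.2187, -0.9758, 1.0374], [0.0, 0.0, 0.0, 1.0]]}
[0.171825   0.60037615 0.25252185] [ 0.21761267  1.55995517 -0.22007679]
wrist {'fx': 276.6964, 'fy': 276.6964, 'cx': 260.1483, 'cy': 185.0532, 'k1': 0.0073, 'mount': [[0.0001, -0.3246, 0.9459, -0.121], [1.0, -0.0005, -0.0003, 0.0015], [0.0006, 0.9459, 0.3246, -0.0838], [0.0, 0.0, 0.0, 1.0]]}
[0.17184896 0.60042359 0.25262077] [ 0.21774271  1.5598833  -0.219909  ]
0.15 0.08538725760509298
```

View pics/side0.png

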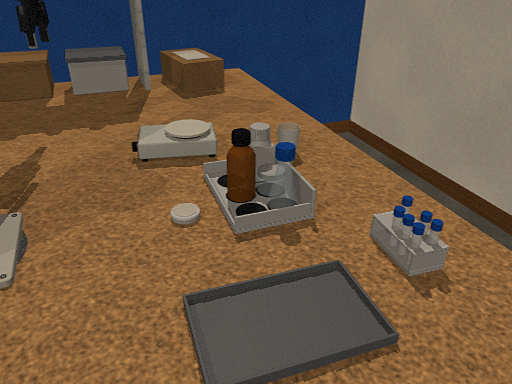

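View pics/top0.png

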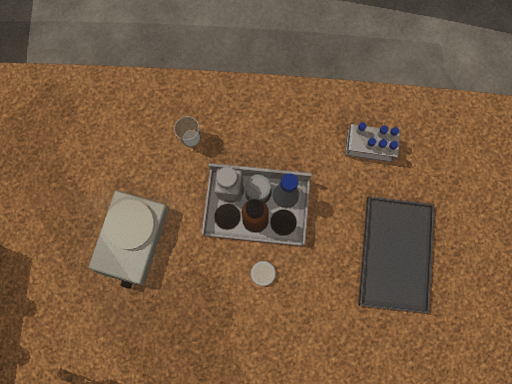

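```bash
cat > h.py <<'E'
from rig import manip
import cv2,numpy as np
from scipy.spatial.transform import Rotation as R
def K(c): return np.array([[c["fx"],0,c["cx"]],[0,c["fy"],c["cy"]],[0,0,1.]])
def snap(n):
    if n=="wrist":
        p=np.array(manip.get_position());r=R.from_rotvec(manip.get_ee_rot()).as_matrix()
        c=manip.camera(n);T=np.eye(4);T[:3,:3]=r;T[:3,3]=p;c["T"]=T@np.array(c["mount"])
    else:
        c=manip.camera(n);c["T"]=np.array(c["cam_to_world"])
    return c
def toworld(c,uv,z):
    uv=np.array(uv,float).reshape(-1,1,2)
    s=cv2.undistortPoints(uv,K(c),np.array([c["k1"],0,0,0,0.])).reshape(-1,2)
    d=np.c_[s,np.ones(len(s))]@c["T"][:3,:3].T;o=c["T"][:3,3]
    t=(np.broadcast_to(z,len(s))-o[2])/d[:,2]
    return o+d*t[:,None]
def topix(c,P):
    P=np.array(P,float).reshape(-1,3);Ti=np.linalg.inv(c["T"])
    q=cv2.projectPoints(P.reshape(-1,1,3),cv2.Rodrigues(Ti[:3,:3])[0],Ti[:3,3],K(c),np.array([c["k1"],0,0,0,0.]))[0]
    return q.reshape(-1,2)
def crop(c,name,x0,y0,x1,y1,s):
    im=c["image"][y0:y1,x0:x1,::-1]
    cv2.imwrite(name,cv2.resize(im,None,fx=s,fy=s,interpolation=cv2.INTER_CUBIC))
def down(psi):
    # tool x down, jaws (tool y) along world direction angle psi
    y=np.array([np.cos(psi),np.sin(psi),0]);x=np.array([0,0,-1.]);z=np.cross(x,y)
    return R.from_matrix(np.c_[x,y,z]).as_rotvec()
E
python3 - <<'E'
from h import *
import pickle
c=snap("top");pickle.dump(c,open("top0.pkl","wb"))
crop(c,"pics/t_rack.png",195,155,325,250,6)
crop(c,"pics/t_tray.png",350,190,445,320,4)
crop(c,"pics/t_stir.png",80,180,175,300,5)
print(R.from_rotvec(manip.get_ee_rot()).as_matrix().round(2))
E
```

```text
[[-0.    0.28  0.96]
 [-0.    0.96 -0.28]
 [-1.   -0.    0.  ]]
```

View pics/t_rack.png

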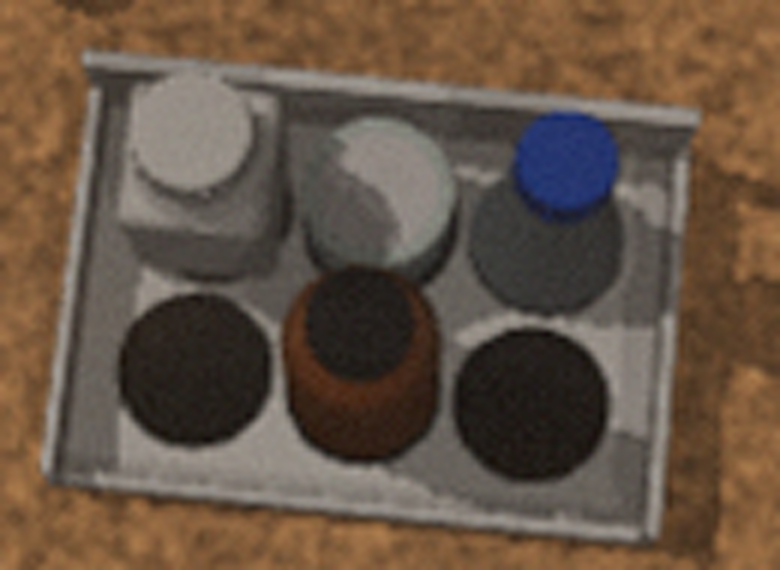

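View pics/t_tray.png

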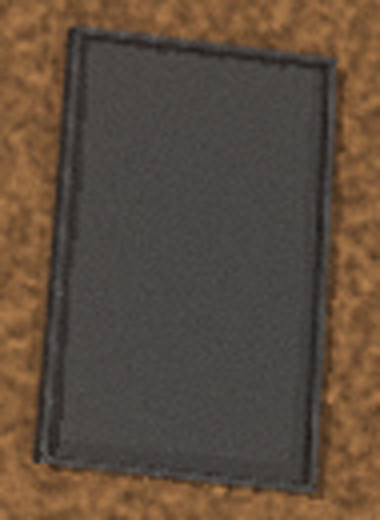

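View pics/t_stir.png

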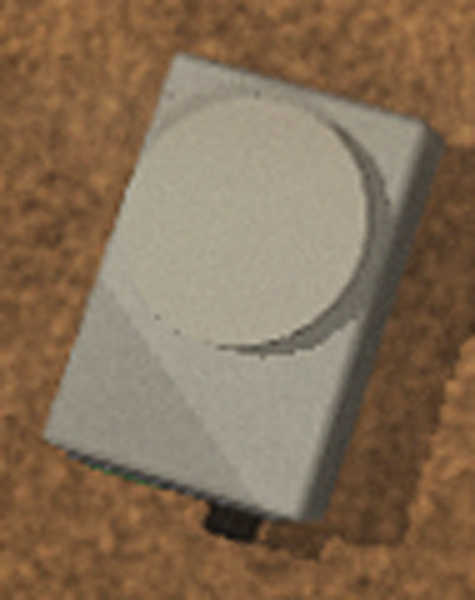

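```bash
python3 - <<'E'
from h import *
import pickle
c=pickle.load(open("top0.pkl","rb"))
f=lambda u,v,s,x,y:((u+.5)/s-.5+x,(v+.5)/s-.5+y)
for n,u,v,z in [("sq",192,133,.136),("jar",382,193,.060),("flask",567,155,.146),("round",360,322,.158),("padL",195,369,.008),("padR",532,404,.008),("cBL",85,55,.068),("cBR",698,118,.068)]:
    print(n,toworld(c,f(u,v,6,195,155),z).round(4))
t=np.array([toworld(c,f(u,v,4,350,190),.018)[0] for u,v in [(72,30),(335,60),(313,490),(40,460)]]);print(t.round(4),t.mean(0))
print("stir",toworld(c,f(239,222,5,80,180),.065).round(4))
# frame from pads
L=toworld(c,f(195,369,6,195,155),.008)[0];Rr=toworld(c,f(532,404,6,195,155),.008)[0]
d=L-Rr;print(np.hypot(*d[:2]));th=np.arctan2(-d[0],d[1]);print("rack yaw",th)
ex=np.array([np.cos(th),np.sin(th)]);ey=np.array([-ex[1],ex[0]])
o=(L+Rr)[:2]/2+.032*ex;print("rack o",o)
for n,p in dict(bl=(.038,.07),bm=(.038,0),br=(.038,-.07),fm=(-.032,0)).items(): print(n,o+p[0]*ex+p[1]*ey)
E
```

```text
sq [[0.6156 0.0867 0.136 ]]
jar [[0.6161 0.0165 0.06  ]]
flask [[ 0.6149 -0.052   0.146 ]]
round [[0.5451 0.0184 0.158 ]]
padL [[0.548  0.0894 0.008 ]]
padR [[ 0.5437 -0.0509  0.008 ]]
cBL [[0.6624 0.1398 0.068 ]]
cBR [[ 0.6543 -0.1073  0.068 ]]
[[ 0.62   -0.2575  0.018 ]
 [ 0.613  -0.4265  0.018 ]
 [ 0.3479 -0.4124  0.018 ]
 [ 0.3563 -0.2451  0.018 ]] [ 0.48430174 -0.33538374  0.018     ]
stir [[0.5016 0.3188 0.065 ]]
0.14038859852615346
rack yaw -0.0299828685374926
rack o [0.57783753 0.01829548]
bl [0.61791893 0.08712484]
bm [0.61582045 0.01715631]
br [ 0.61372196 -0.05281223]
fm [0.54585191 0.01925479]
```

```bash
cat >> h.py <<'E'
YAW=-0.031
PSI=np.pi/2+YAW; O=down(PSI)
S=dict(round=(np.array([.5452,.0187]),.150,.136),flask=(np.array([.6145,-.0523]),.138,.124),square=(np.array([.6165,.0868]),.128,.117),jar=(np.array([.6160,.0168]),.052,.040)) # xy, height, grasp height
tc=np.array([.4843,-.3354]);tex=np.array([np.cos(-.05),np.sin(-.05)])
TR=dict(round=tc-.085*tex,square=tc,flask=tc+.085*tex)
OFF=.003 # grasp point ahead of TCP
def L(xy,z,rate=.25): manip.servo_line([xy[0],xy[1],z],O,rate=rate)
def st(m=""): print(m,"t",round(manip.get_time(),2),"p",np.round(manip.get_position(),4),"w",round(manip.get_width(),4),"F",np.round(manip.get_contact_force(),1))
E
python3 - <<'E'
from h import *
for n in S: print(n,np.round(manip.solve_ik([*S[n][0],.25],O),2),np.round(manip.solve_ik([*S[n][0],.25],down(PSI-np.pi)),2))
for n in TR: print(n,np.round(manip.solve_ik([*TR[n],.25],O),2))
print(np.round(manip.solve_ik([.5016,.3188,.25],O),2))
xy=S["round"][0]
manip.move_to([*xy,.27],O)
manip.command_gripper(.065,60); st("above")
c=snap("wrist");crop(c,"pics/w1.png",0,0,512,384,1.5)
import pickle;pickle.dump(c,open("w1.pkl","wb"))
E
```

```text
round [ 0.01  0.31  1.81 -0.    1.02 -1.53] [0.01 0.31 1.81 0.   1.02 1.61]
flask [-0.1   0.41  1.65 -0.    1.08 -1.64] [-0.1   0.41  1.65  0.    1.08  1.5 ]
square [ 0.12  0.42  1.64 -0.    1.08 -1.42] [0.12 0.42 1.64 0.   1.08 1.72]
jar [ 0.01  0.41  1.65 -0.    1.07 -1.53] [0.01 0.41 1.65 0.   1.07 1.61]
round [-0.72  0.27  1.87 -0.    1.   -2.25]
square [-0.63  0.37  1.71 -0.    1.05 -2.17]
flask [-0.56  0.48  1.54 -0.    1.12 -2.1 ]
[ 0.55  0.38  1.7   0.    1.06 -0.99]
above t 3.0 p [0.5452 0.019  0.27  ] w 0.0652 F [1.2 0.1 0.5]
```

View pics/w1.png

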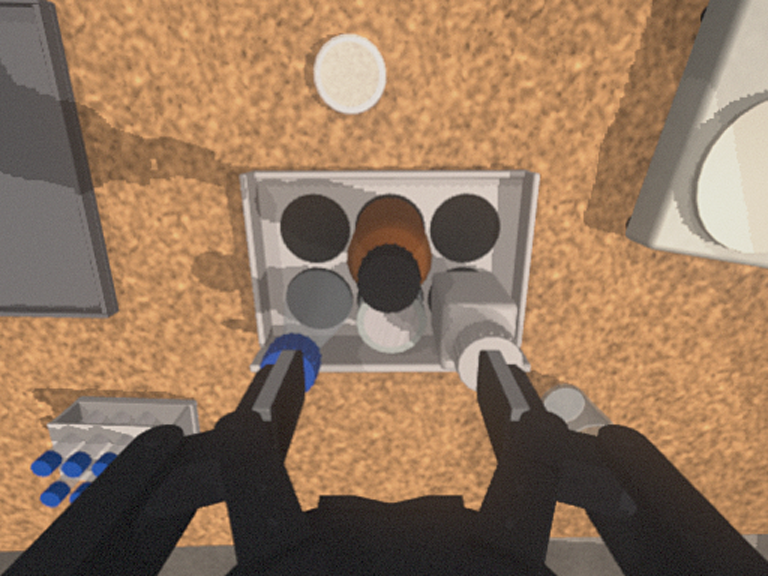

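```bash
python3 - <<'E'
from h import *
import pickle
c=pickle.load(open("w1.pkl","rb"))
for n,u,v,z in [("round",390,278,.158),("jar",391,314,.06),("padL",465,228,.008),("padR",315,228,.008),("flask",291,361,.146),("sq",490,362,.136)]:
    print(n,toworld(c,[((u+.5)/1.5-.5,(v+.5)/1.5-.5)],z).round(4))
E
```

```text
round [[0.5419 0.0202 0.158 ]]
jar [[0.6086 0.0189 0.06  ]]
padL [[0.5461 0.0902 0.008 ]]
padR [[ 0.5417 -0.0502  0.008 ]]
flask [[ 0.6026 -0.048   0.146 ]]
sq [[0.6135 0.0877 0.136 ]]
```

```bash
python3 - <<'E'
from h import *
xy,H,g=S["round"]
z=.008+g+OFF
L(xy,z+.03); L(xy,z,.08); st("down")
manip.command_gripper(.02,60); st("closed")
c=snap("wrist");crop(c,"pics/w2.png",0,0,512,384,1.5)
c=snap("side");crop(c,"pics/s2.png",180,100,330,240,5)
E
```

```text
down t 4.1 p [0.5453 0.0187 0.147 ] w 0.0649 F [-0.2 -0.3 -0.4]
closed t 4.47 p [0.5457 0.0186 0.1477] w 0.0364 F [-0.4 -1.4  5.7]
```

View pics/w2.png

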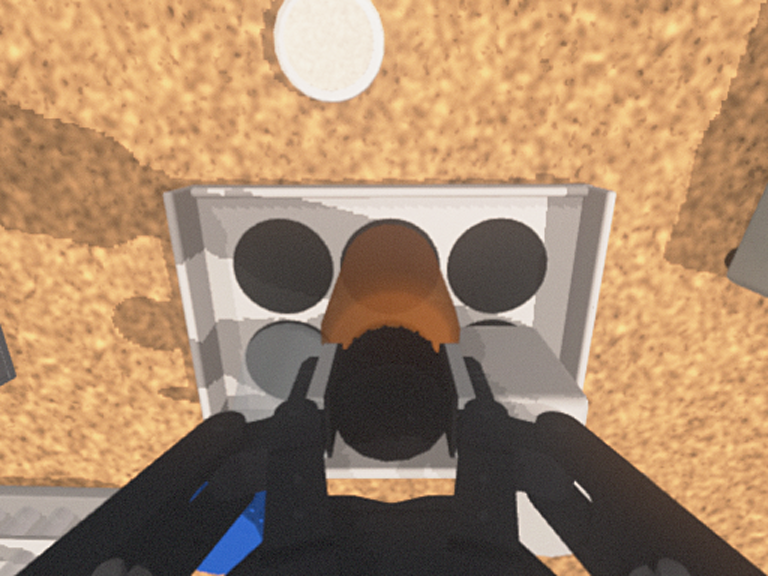

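View pics/s2.png

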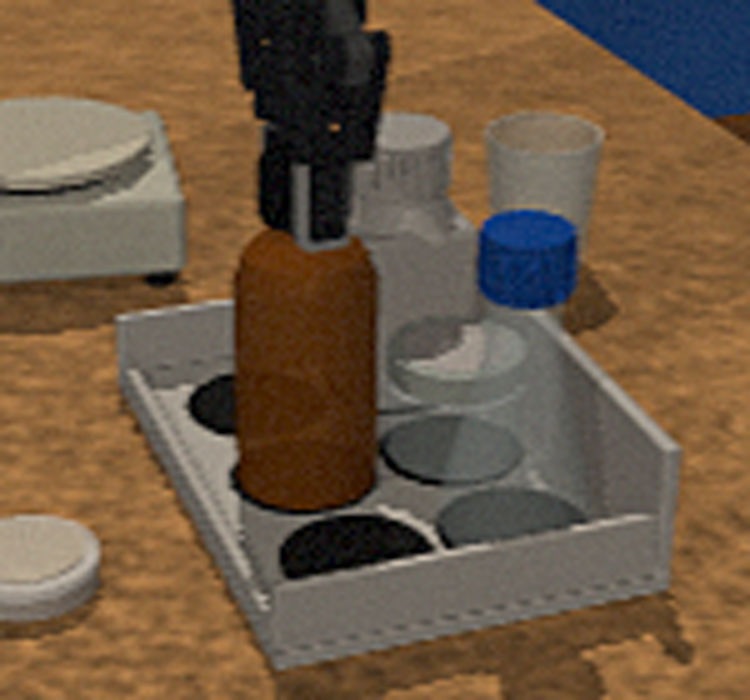

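```bash
cat >> h.py <<'E'
def carry(a,za,b,zb,hi,rate=.3):
    L(a,hi,.2); L(b,hi,rate); L(b,zb+.02,.2); L(b,zb+.002,.06); st("pre")
def release(b,zb,H_free,open_=.065):
    st("touch"); manip.command_gripper(open_); st("open"); L(b,zb+H_free,.2)
E
python3 - <<'E'
from h import *
n="round";xy,H,g=S[n]
z=.008+g+OFF
carry(xy,z,TR[n],z-.003,z+.09)
L(TR[n],z-.003,.04);st("touch")
c=snap("side");crop(c,"pics/s3.png",100,130,400,384,2.5)
E
```

```text
pre t 7.55 p [ 0.3993 -0.3311  0.1459] w 0.0365 F [-0.4  0.5 -2.7]
touch t 7.8 p [ 0.3999 -0.3317  0.1447] w 0.0367 F [ 0.5 -0.8  2.8]
```

View pics/s3.png

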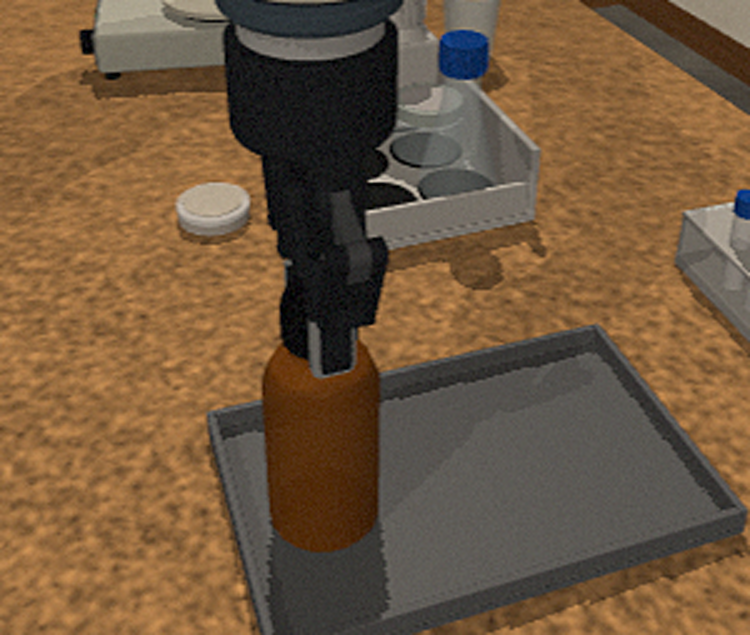

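The bottle stands in the tray's near end and the force sign shows floor contact. Next I release it and fetch the flask.

```bash
python3 - <<'E'
from h import *
n="round";z=.005+S[n][2]+OFF
release(TR[n],z,.06)
n="flask";xy,H,g=S[n];z=.008+g+OFF
L(xy,.21,.3); L(xy,z+.02,.2); L(xy,z,.08); st("down")
manip.command_gripper(.02,60); st("closed")
c=snap("wrist");crop(c,"pics/w4.png",0,0,512,384,1.5)
L(xy,z+.02,.1)
c=snap("side");crop(c,"pics/s4.png",120,80,400,340,2.5)
E
```

```text
touch t 7.85 p [ 0.3999 -0.3316  0.1447] w 0.0368 F [0.4 0.1 3.8]
open t 8.24 p [ 0.3993 -0.3311  0.1439] w 0.0648 F [0.8 0.8 0.1]
down t 10.84 p [ 0.6143 -0.0523  0.1347] w 0.0647 F [-0.   0.   0.4]
closed t 11.21 p [ 0.6149 -0.0524  0.1356] w 0.0368 F [-1.2 -0.8  4.2]
```

View pics/w4.png

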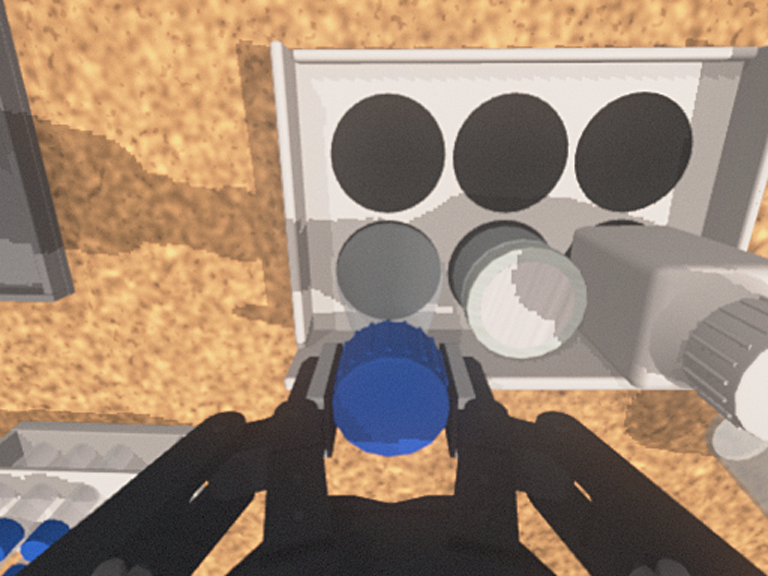

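View pics/s4.png

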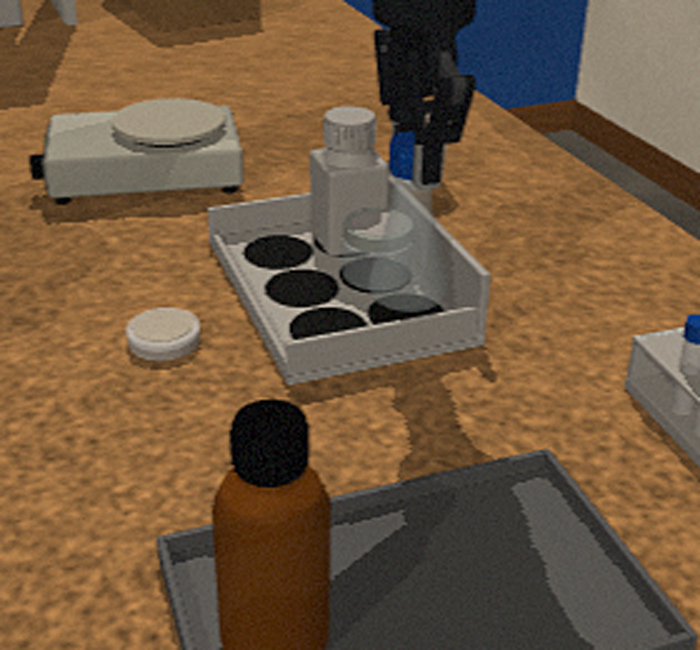

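```bash
python3 - <<'E'
from h import *
n="flask";xy,H,g=S[n];z=.008+g+OFF
carry(xy,z,TR[n],z-.003,z+.08); L(TR[n],z-.003,.04)
release(TR[n],z-.003,.06)
c=snap("side");crop(c,"pics/s5.png",100,80,420,384,2)
n="square";xy,H,g=S[n];z=.008+g+OFF
L(xy,.21,.3); L(xy,z+.02,.2); L(xy,z,.08); st("down")
manip.command_gripper(.03,60); st("closed")
c=snap("wrist");crop(c,"pics/w5.png",0,0,512,384,1.5)
E
```

```text
pre t 14.14 p [ 0.569  -0.3396  0.1338] w 0.0363 F [ 1.  -0.1 -2.6]
touch t 14.39 p [ 0.5696 -0.34    0.1326] w 0.0363 F [ 0.4 -1.6  1.8]
open t 14.78 p [ 0.5692 -0.3396  0.132 ] w 0.0647 F [-0.3  0.2 -0.3]
down t 17.73 p [0.6163 0.0868 0.1277] w 0.0651 F [-0.5 -0.3  0. ]
closed t 18.04 p [0.617  0.0868 0.1287] w 0.044 F [-0.4 -1.2  2. ]
```

View pics/s5.png

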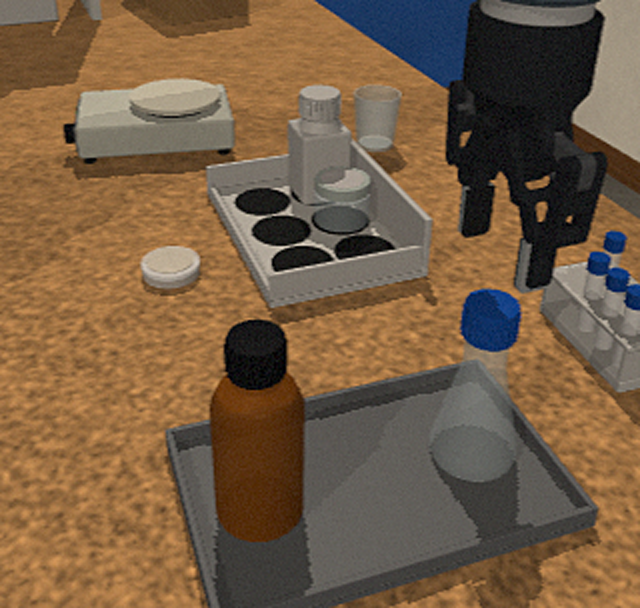

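View pics/w5.png

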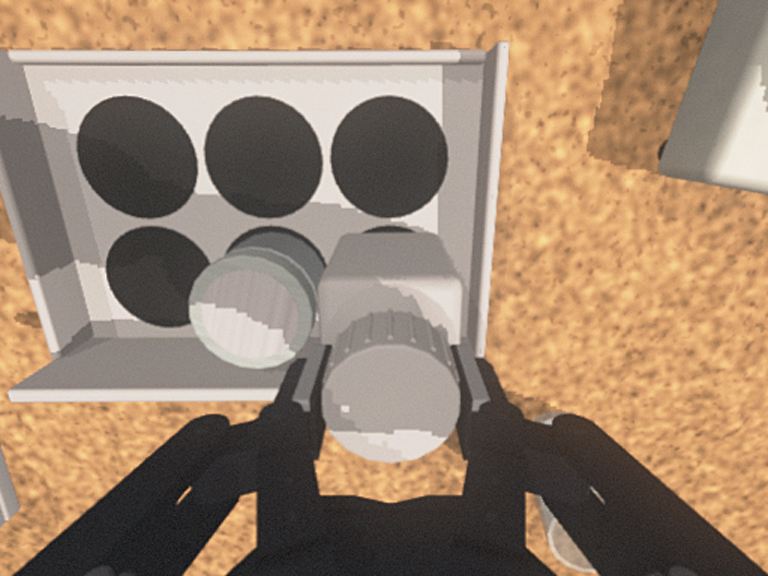

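```bash
python3 - <<'E'
from h import *
n="square";xy,H,g=S[n];z=.008+g+OFF
carry(xy,z,TR[n],z-.003,z+.09); L(TR[n],z-.003,.04)
release(TR[n],z-.003,.06,.07)
c=snap("side");crop(c,"pics/s6.png",100,80,420,384,2)
xy=S["jar"][0]; L(xy,.2,.3); manip.command_gripper(.085)
L(xy,.14,.2)
c=snap("wrist");crop(c,"pics/w6.png",0,0,512,384,1.5);st()
import pickle;pickle.dump(c,open("w6.pkl","wb"))
E
```

```text
pre t 21.28 p [ 0.4842 -0.3353  0.1268] w 0.0442 F [-0.3  0.6 -3.3]
touch t 21.53 p [ 0.4848 -0.3358  0.1257] w 0.0444 F [0.2 0.4 0.8]
open t 21.9 p [ 0.4844 -0.3354  0.125 ] w 0.0702 F [ 0.1 -0.6  0.5]
 t 24.61 p [0.6167 0.0167 0.1409] w 0.0851 F [-0.8  0.8 -0.8]
```

View pics/s6.png

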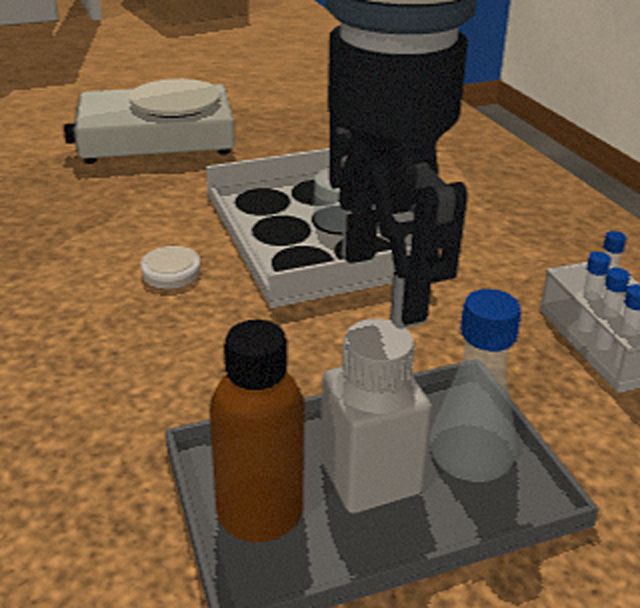

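View pics/w6.png

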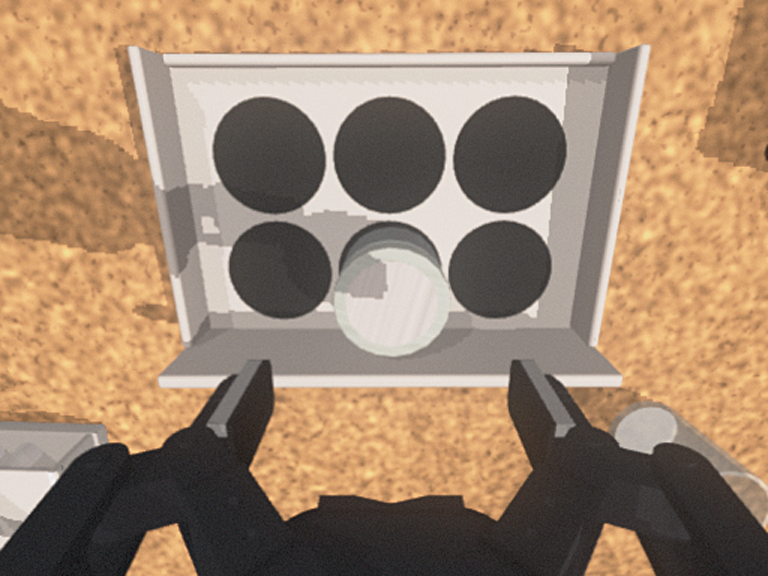

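```bash
python3 - <<'E'
from h import *
import pickle
c=pickle.load(open("w6.pkl","rb"))
for n,u,v,z in [("jar",391,302,.06),("padfm",390,155,.008),("padbr",280,270,.008),("padbl",499,269,.008)]:
    print(n,toworld(c,[((u+.5)/1.5-.5,(v+.5)/1.5-.5)],z).round(4))
xy=S["jar"][0];z=.008+.043
L(xy,z+.02,.2);L(xy,z,.08);st("down")
manip.command_gripper(.05,60);st("closed")
L(xy,z+.10,.2)
st("up")
p=np.array([.56,.3188]);L(p,.25,.3)
c=snap("wrist");crop(c,"pics/w7.png",0,0,512,384,1.5);st()
pickle.dump(c,open("w7.pkl","wb"))
E
```

```text
jar [[0.6147 0.0184 0.06  ]]
padfm [[0.5433 0.0202 0.008 ]]
padbr [[ 0.6116 -0.0525  0.008 ]]
padbl [[0.6154 0.0875 0.008 ]]
down t 25.5 p [0.6157 0.0168 0.0507] w 0.0851 F [ 0.5 -0.3  0.6]
closed t 25.85 p [0.6165 0.0168 0.0518] w 0.0603 F [-0.4  0.5  6. ]
up t 26.5 p [0.6152 0.0168 0.1502] w 0.0606 F [-0.3  0.9 -1.7]
 t 27.77 p [0.5599 0.3172 0.249 ] w 0.0604 F [ 0.3  0.1 -1.6]
```

View pics/w7.png

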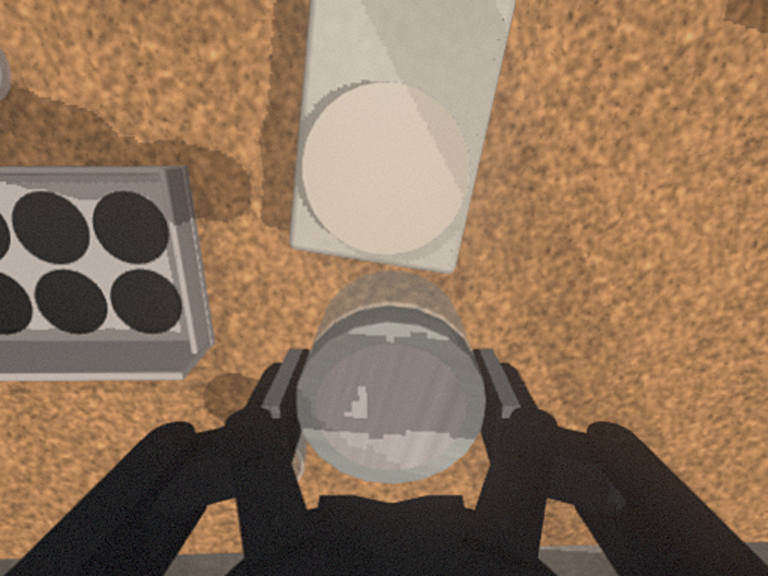

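```bash
python3 - <<'E'
from h import *
import pickle
c=pickle.load(open("w7.pkl","rb"))
m=toworld(c,[((386.5)/1.5-.5,(168.5)/1.5-.5)],.065)[0];print(m)
b=np.array([.5012,.3190])
print(topix(c,[[*b,.065]])*1.5)
z=.065+.043
L(b,.2,.2);L(b,z+.02,.15);L(b,z+.002,.05);st("pre");L(b,z,.04);st("touch")
E
```

```text
[0.49796581 0.31741426 0.065     ]
[[388.13112333 172.34928685]]
pre t 29.45 p [0.5011 0.319  0.1098] w 0.0605 F [-0.2  0.1 -0.9]
touch t 29.7 p [0.5015 0.3192 0.1088] w 0.0602 F [-1.4 -0.3  5.5]
```

```bash
python3 - <<'E'
from h import *
import pickle
b=np.array([.5012,.3190]);z=.108
manip.command_gripper(.085);st("open");L(b,z+.06,.2);p=b+np.array([.06,0]);L(p,.25,.3)
manip.hold(.2)
c=snap("wrist");crop(c,"pics/w8.png",100,0,412,240,2.5);st()
pickle.dump(c,open("w8.pkl","wb"))
c=snap("top");crop(c,"pics/t8.png",80,180,175,300,5)
E
```

```text
open t 30.07 p [0.5012 0.319  0.1079] w 0.0853 F [-0.4  0.6 -0.2]
 t 31.27 p [0.5599 0.3187 0.2483] w 0.085 F [ 0.   0.8 -0.1]
```

View pics/w8.png

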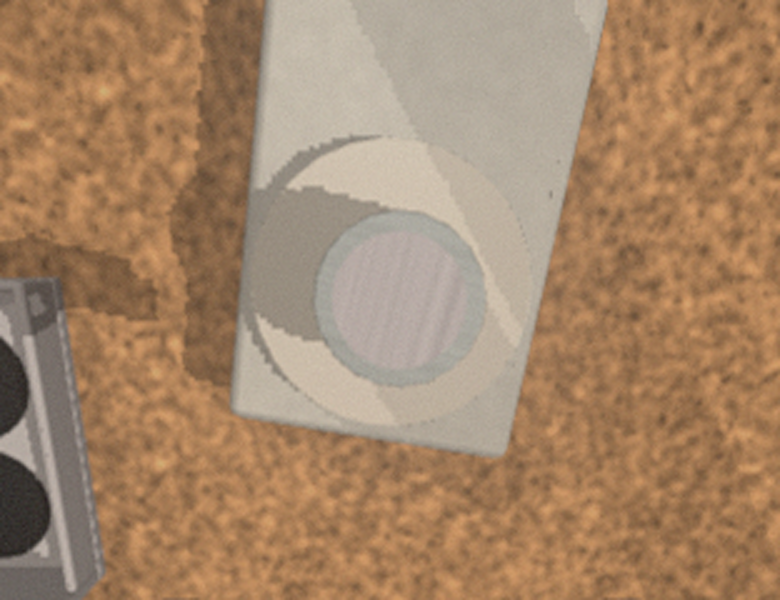

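View pics/t8.png

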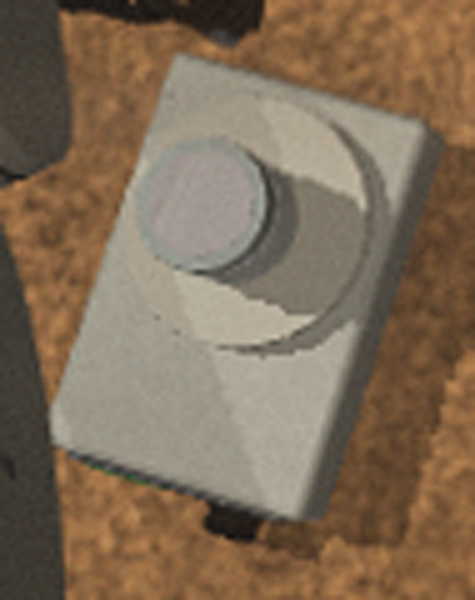

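```bash
python3 - <<'E'
from h import *
import pickle
c=pickle.load(open("w8.pkl","rb"))
f=lambda u,v:[((u+.5)/2.5-.5+100,(v+.5)/2.5-.5)]
print(toworld(c,f(390,280),.065),toworld(c,f(401,298),.117))
c=pickle.load(open("top0.pkl","rb"))
f=lambda u,v:[((u+.5)/5-.5+80,(v+.5)/5-.5+180)]
print(toworld(c,f(239,222),.065),toworld(c,f(201,204.5),.117))
E
```

```text
[[0.497289   0.31682268 0.065     ]] [[0.50009363 0.32153782 0.117     ]]
[[0.50161906 0.31884158 0.065     ]] [[0.50173012 0.32003556 0.117     ]]
```

```bash
cat > ret.py <<'E'
from h import *
import sys
n=sys.argv[1];xy,H,g=S[n];z=.008+g+OFF;zt=z-.003;t=TR[n]
if manip.get_position()[2]<.24: L(manip.get_position()[:2],.24,.25)
if n=="square": manip.command_gripper(.07,60)
L(t,.24,.3);L(t,zt+.02,.2);L(t,zt,.08);st("down")
manip.command_gripper(.02,60);st("closed")
carry(t,zt,xy,z,z+.09)
c=snap("wrist");crop(c,f"pics/r_{n}.png",0,0,512,384,1.5)
L(xy,z,.04);st("touch")
manip.hold(.2)
manip.command_gripper(.065);st("open");L(xy,z+.07,.2)
c=snap("top");crop(c,f"pics/rt_{n}.png",195,155,325,250,6)
c=snap("side");crop(c,f"pics/rs_{n}.png",100,80,420,384,2)
E
python3 ret.py square
```

```text
down t 34.99 p [ 0.4841 -0.3352  0.1247] w 0.0697 F [-0.  -0.6 -0.1]
closed t 35.34 p [ 0.4846 -0.3358  0.1256] w 0.0445 F [-1.3 -0.9  3.6]
pre t 38.53 p [0.6163 0.0868 0.1298] w 0.0443 F [-0.2  0.4 -2.2]
touch t 38.83 p [0.6172 0.0869 0.1287] w 0.0446 F [-0.  -0.6  1.4]
open t 39.37 p [0.6163 0.0868 0.1278] w 0.0649 F [-0.3  0.7  0.3]
```

View pics/r_square.png

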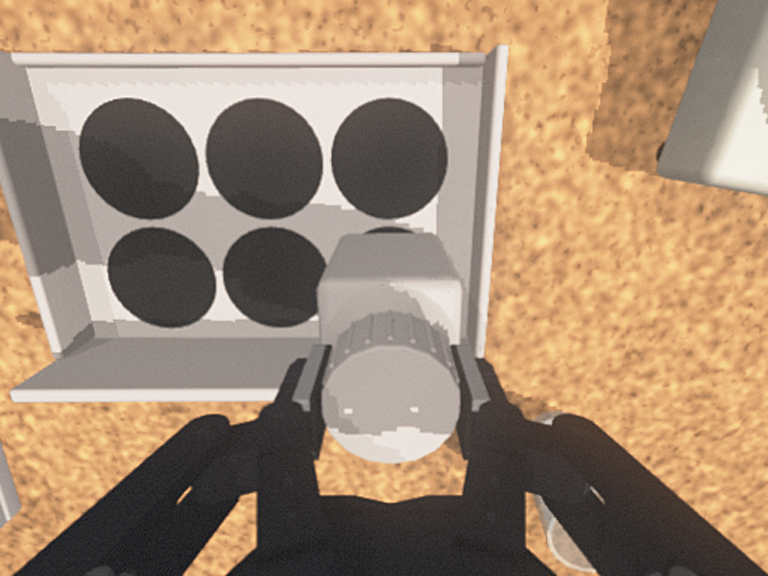

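View pics/rs_square.png

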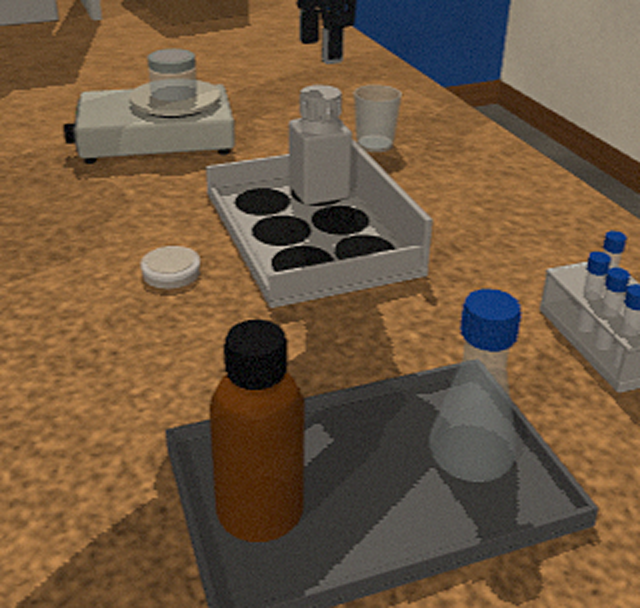

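The square bottle is back on its pad and upright, and its wrist view matches the one at pick-up. The jar stands on the plate. The flask is next.

```bash
python3 ret.py flask && python3 ret.py round && python3 - <<'E'
from h import *
L(S["round"][0]-[.1,0],.28,.25);manip.set_joints([1.273,0.423,1.63,0,1.089,-0.019]);st()
c=snap("top");crop(c,"pics/t9.png",195,155,325,250,6)
crop(c,"pics/t9full.png",0,0,512,384,1.5)
c=snap("side");crop(c,"pics/s9.png",100,60,420,300,2.4)
E
```

```text
down t 42.86 p [ 0.5689 -0.3395  0.1316] w 0.0648 F [ 0.3 -0.3 -0.2]
closed t 43.23 p [ 0.5695 -0.34    0.1326] w 0.0365 F [-1.2 -0.2  2.8]
pre t 45.91 p [ 0.6144 -0.0522  0.1368] w 0.0368 F [-0.4 -0.3 -3.7]
touch t 46.21 p [ 0.6151 -0.0523  0.1356] w 0.0367 F [-0.  -0.9  0.4]
open t 46.8 p [ 0.6143 -0.0523  0.1348] w 0.0649 F [ 0.3 -0.5 -0.1]
down t 49.95 p [ 0.3995 -0.3312  0.1443] w 0.0649 F [1.  0.7 1. ]
closed t 50.32 p [ 0.3999 -0.3317  0.1448] w 0.0364 F [-0.6 -0.6  5.7]
pre t 53.3 p [0.545  0.0187 0.1488] w 0.0366 F [-0.1 -0.5 -2.7]
touch t 53.6 p [0.5459 0.0187 0.1478] w 0.0364 F [-0.5 -1.3  3.1]
open t 54.19 p [0.5451 0.0187 0.1468] w 0.0648 F [-0.8 -0.6  0.3]
 t 57.71 p [0.1728 0.6004 0.2534] w 0.0648 F [ 0.7 -0.3 -0.1]
```

View pics/t9.png

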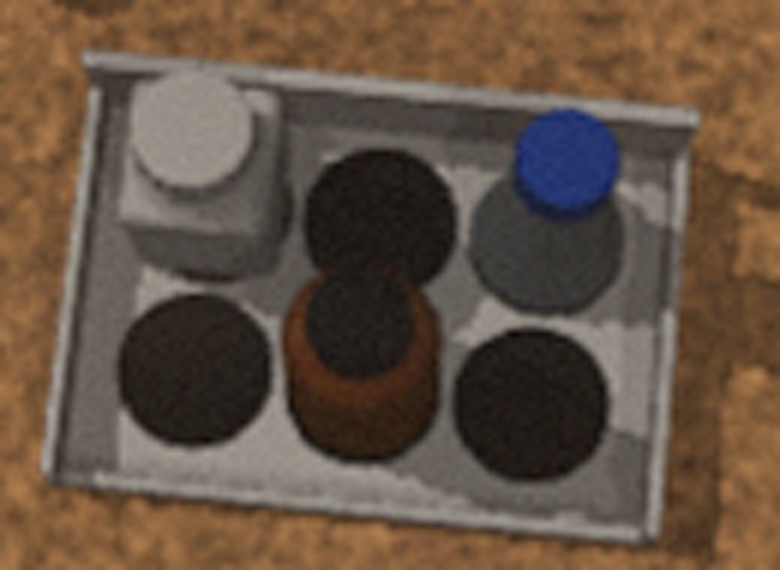

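View pics/t9full.png

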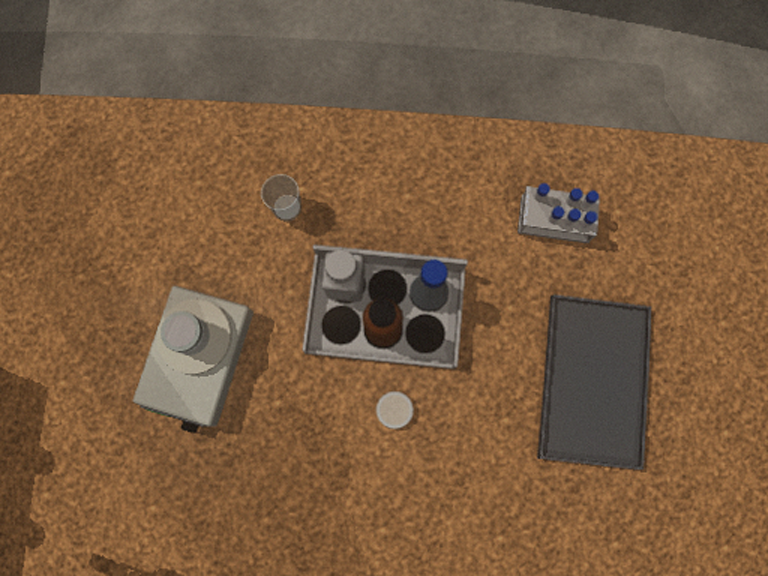

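View pics/s9.png

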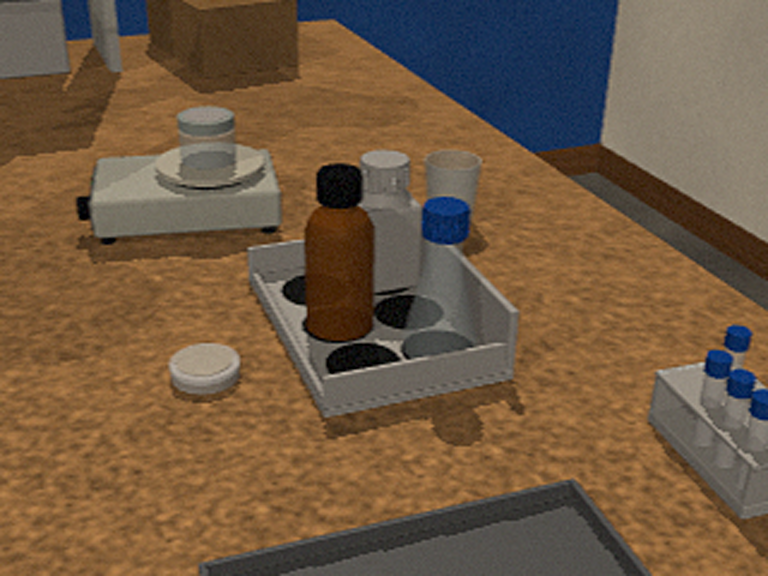

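```bash
python3 -c "
from rig import manip
print(manip.sign_off(),manip.get_time())"
```

```text
the job is handed in; nothing more can be done
the job is handed in; nothing more can be done
```

I handed the job in at about 58 s of the 131 s allowed; no verdict is reported.

I moved the round bottle, the flask and the square bottle into the spill tray. The jar then went onto the stirrer plate, and the three went back to the pads they came from, set down with light contact.

**Bottles and flask:** In the last top view the three caps are within about one or two enlarged pixels (under 1 mm) of where they started. All three stand upright and released.

**Jar:** It stands upright on the plate, but the two cameras disagree on how well centred it is. The top camera puts it about 1 mm from the plate's centre and the wrist camera about 5.5 mm. Both are inside the 12 mm limit, so I did not move it again.

**Bystanders:** In the last views the beaker, petri dish and tube rack look where they were. I judged this by eye and did not measure it. The arm is back at its start pose, touching nothing.

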